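Grade dried persimmons from the sorting tray

ROBOT

A 6-joint arm with a two-finger parallel gripper is mounted at the origin on the work surface. World frame = base frame: x ahead of the robot, y to its left, z up, the work surface at z = 0. Lengths are in m, angles in rad, forces in N, time in s.
With the tool pointing down it reaches from about 0.35 to 0.775 m from the base axis. Payload 7.3 kg.
Tool frame: the origin (TCP) lies at the centre of the arm's flange, where the gripper is bolted on; the fingertips stand 178 mm ahead of it and the grasp point (between the pads) lies 159 mm ahead of it (tip_extent is the distance from the TCP to the fingertips, in m); z points along the fingers, y is the line along which they close (so a half turn about z gives the same grasp; the last joint's range is limited). The gripper opens to 92 mm and grips with 3 to 60 N. Pads are 19 mm wide; open, the fingers measure 130 mm over their backs; the gripper's body (75 mm by 190 mm) begins 47 mm behind the grasp point.
Start: joints at [1.025, 0.342, 1.524, -0, 1.275, -0.146], TCP at [0.204, 0.484, 0.405] pointing down, gripper open.
Joint ranges: [-2.53, 2.53], [-0.77, 2.02], [0.04, 2.7], [-1, 4.14], [0.28, 2.66], [-3.11, 3.11]. Speed limits (rad/s): [2.57, 2.57, 3.14, 3.14, 3.14, 3.14].

INTERFACE

Orientations are given as [roll, pitch, yaw] about the fixed x, y, z axes, in that order (R = Rz(yaw) Ry(pitch) Rx(roll)).
In Python, from cell import * gives the robot as it stands.
- The arm moves only by the tool arm_command, never from a script. Its arguments are lists of equal length, an entry for each row: "xyz": the shift along the world's x, y, z in mm, a list of three; "spin": the turn about the world's z in degrees. In form: {"xyz": [[tx, ty, tz], ...], "spin": [spin, ...]}. A call has 1 to 20 rows; each row shifts and turns the commanded pose from where the row before left it; what a row does not reach is not made up. A row lasts 1/10 s, in which the tool goes at most 50 mm and 8.59 degrees, less where a joint would pass 70% of its speed; a pose out of reach is approached as far as the arm can. A call with a gripper value outside its range is refused whole. "jaw" is the opening, from -1 (shut) to 1 (fully open), set as the call begins (left out, the last holds). The fingers move at their own pace and stop on an object; "squeeze" is the grip in N (left out, the last holds). Time passes only in rows, so rows that do not move let the fingers close. It gives the time, the measured TCP pose, the force, the opening and the grip force at its end, in the units of the state.
- observe(): the state, without advancing time (a new reading comes with each control period).
- read_camera(name): name is "scene" or "side" or "wrist"; returns a dict with "img" (480x640x3 uint8, red, green, blue), "depth" (480x640 float32, m along the optical axis (not along the pixel's ray), 0 where there is no reading), "fx", "fy", "cx", "cy" (pixels), "world_from_camera" (4x4, takes a point from camera to world coordinates). Camera axes: x right, y up, looking along -z (the intrinsics and any distortion apply to the point x, -y, -z); pixel columns grow to the right and rows downward; lengths in m; the calibration is good to about 2 mm. A picture is of the moment at which its call begins.
- hand_in(): hands the job in; it is judged then, once.
The state is a dict: "time": time; "qpos": joint angles; "qvel": joint speeds; "joint_efforts": joint torques, N m; "tool_pos": TCP position; "tool_rot": TCP orientation; "contact_force": force on the tool from outside, world axes, zero at the start; "torque": the same for the moment, N m; "opening": finger opening in m; "grip_force": force on a finger pad.
Only numpy, scipy, OpenCV 4.12 (cv2) and the standard library are available. Lean on these libraries where they do the work, as an engineer would, in place of code of your own. Each camera call takes 0.05 s, during which the arm holds its last target. There are 200 camera calls.

TASK

Sort the five dried persimmons on the white sorting tray: pack the two pale frosted ones without a stem into the two empty cells of the black gift tray, one in each; put the two dark ones without bloom into the blue basket, and the frosted one that still has its T-shaped stem into the orange basket for trimming. Set each one down gently, calyx up and flat on the floor of its cell or basket, without dropping it, and leave the two already in the gift tray undisturbed.

Things in the scene. Friction and masses are not known exactly. Their poses are not given: they have to be found in the camera images.
- frosted_1: Pale grey-white frosted dried persimmon without a stem, 44 mm across, 38 mm tall, upright sides 9 to 27 mm above its flat underside, brown calyx on top, about 50 g, firm. Origin: centre of underside; z up through the calyx. Starts standing on the white sorting tray, underside 4 mm over the table (tray rim 14 mm high), about 25 mm or more clear of its neighbours.
- frosted_2: Pale grey-white frosted dried persimmon without a stem, 44 mm across, 38 mm tall, upright sides 9 to 27 mm above its flat underside, brown calyx on top, about 50 g, firm. Origin: centre of underside; z up through the calyx. Starts standing on the white sorting tray, underside 4 mm over the table (tray rim 14 mm high), about 25 mm or more clear of its neighbours.
- dark_1: Dark brown dried persimmon without bloom, no stem, 44 mm across, 38 mm tall, upright sides 9 to 27 mm above its flat underside, brown calyx on top, about 50 g, firm. Origin: centre of underside; z up through the calyx. Starts standing on the white sorting tray, underside 4 mm over the table (tray rim 14 mm high), about 25 mm or more clear of its neighbours.
- dark_2: Dark brown dried persimmon without bloom, no stem, 44 mm across, 38 mm tall, upright sides 9 to 27 mm above its flat underside, brown calyx on top, about 50 g, firm. Origin: centre of underside; z up through the calyx. Starts standing on the white sorting tray, underside 4 mm over the table (tray rim 14 mm high), about 25 mm or more clear of its neighbours.
- stemmed: Pale frosted dried persimmon with a T-shaped twig on top: straw-pale bar 40 mm long along its x, 8 mm thick, top 51 mm above the underside. Fruit 44 mm across, 38 mm tall, upright sides 9 to 27 mm above its flat underside, brown calyx on top, about 50 g, firm. Origin: centre of underside; z up through the calyx. Starts on the white sorting tray, underside 4 mm over the table (tray rim 14 mm high).
- gift_tray: Black tray with gilt liners, fixed, 156 mm square: four open cells 72 mm square, centred at x, y = +-38 mm. Cell floors 4 mm, rim and dividers 13 mm above the table (fingertips 10 mm over a cell floor pass above them). Cells (+x, -y) and (-x, +y) are filled, (+x, +y) and (-x, -y) empty. Origin: centre of its underside, at table height.
- blue_basket: Blue lattice basket, open on top, fixed: outside 160 mm (x) by 240 mm (y), 50 mm high, walls 5 mm, flat floor 4 mm above the table. Origin: centre of its underside, at table height; x along its short side, y along its long side. One dark persimmon already stands in it, at y = +70 mm; the rest of the floor is free.
- orange_basket: Orange lattice basket, open on top, fixed: outside 160 mm (x) by 240 mm (y), 50 mm high, walls 5 mm, flat floor 4 mm above the table. Origin: centre of its underside, at table height; x along its short side, y along its long side. One stemmed persimmon already stands in it, at y = -70 mm; the rest of the floor is free.
- packed_1: Pale frosted persimmon already packed, standing loose in the gift tray's (+x, -y) cell; shape as the others, origin at the centre of its underside. To be left as it is.
- packed_2: Pale frosted persimmon already packed, standing loose in the gift tray's (-x, +y) cell; shape as the others, origin at the centre of its underside. To be left as it is.
Things that resemble listed ones, but are neither listed nor needed, are in the scene too. Leave any yellow look-alike of the frosted_2 alone.

How it is judged:
At the end, for the whole second after the job is handed in: Stemless frosted ones each in an own empty gift-tray cell (within 18 mm of its centre per axis), dark ones in the blue, stemmed in the orange basket; undersides at most 6 mm over the floor, upright within 14 degrees, released, at rest; packed ones within 12 mm of their start ((((x of frosted_1 in the frame of gift_tray between 0.02 and 0.056 m and y of frosted_1 in the frame of gift_tray between 0.02 and 0.056 m and z of frosted_1 in the frame of gift_tray between -0.004 and 0.01 m) and (x of frosted_2 in the frame of gift_tray between -0.056 and -0.02 m and y of frosted_2 in the frame of gift_tray between -0.056 and -0.02 m and z of frosted_2 in the frame of gift_tray between -0.004 and 0.01 m)) or ((x of frosted_1 in the frame of gift_tray between -0.056 and -0.02 m and y of frosted_1 in the frame of gift_tray between -0.056 and -0.02 m and z of frosted_1 in the frame of gift_tray between -0.004 and 0.01 m) and (x of frosted_2 in the frame of gift_tray between 0.02 and 0.056 m and y of frosted_2 in the frame of gift_tray between 0.02 and 0.056 m and z of frosted_2 in the frame of gift_tray between -0.004 and 0.01 m))) and x of dark_1 in the frame of blue_basket between -0.06 and 0.06 m and y of dark_1 in the frame of blue_basket between -0.1 and 0.1 m and z of dark_1 in the frame of blue_basket between -0.004 and 0.01 m and x of dark_2 in the frame of blue_basket between -0.06 and 0.06 m and y of dark_2 in the frame of blue_basket between -0.1 and 0.1 m and z of dark_2 in the frame of blue_basket between -0.004 and 0.01 m and x of stemmed in the frame of orange_basket between -0.06 and 0.06 m and y of stemmed in the frame of orange_basket between -0.1 and 0.1 m and z of stemmed in the frame of orange_basket between -0.004 and 0.01 m and angle between each of frosted_1, frosted_2, dark_1, dark_2, stemmed's own z axis and vertical below 0.25 rad and linear speed of each of frosted_1, frosted_2, dark_1, dark_2, stemmed below 0.03 m/s and angular speed of each of frosted_1, frosted_2, dark_1, dark_2, stemmed below 0.3 rad/s and contact force between the fingers and frosted_1 below 0.1 N and contact force between the fingers and frosted_2 below 0.1 N and contact force between the fingers and dark_1 below 0.1 N and contact force between the fingers and dark_2 below 0.1 N and contact force between the fingers and stemmed below 0.1 N and distance of each of packed_1, packed_2 from where it was at the start of the episode below 0.012 m); the robot touches nothing.
It fails at once if a persimmon to be sorted is dropped or knocked flying (faster than 0.8 m/s while not held) ((linear speed of frosted_1 above 0.8 m/s and contact force between the fingers and frosted_1 below 0.1 N) or (linear speed of frosted_2 above 0.8 m/s and contact force between the fingers and frosted_2 below 0.1 N) or (linear speed of dark_1 above 0.8 m/s and contact force between the fingers and dark_1 below 0.1 N) or (linear speed of dark_2 above 0.8 m/s and contact force between the fingers and dark_2 below 0.1 N) or (linear speed of stemmed above 0.8 m/s and contact force between the fingers and stemmed below 0.1 N)).
It fails at once if an already packed persimmon is shifted more than 12 mm or tipped (distance of any of packed_1, packed_2 from where it was at the start of the episode above 0.012 m or angle between any of packed_1, packed_2's own z axis and vertical above 0.3 rad).
It also fails if it takes over 112 s, if anything falls off the work surface, if the arm or the gripper's body presses on something with over 40 N, if the wrist force passes 120 N, or if a joint passes its speed limit or range.

## Working session

There is one attempt and no reset: what is moved stays moved. The work goes in short steps, Python scripts to look and compute and a tool call to move; the robot and the scene stay as the last step left them, time stands still between calls to the robot, and variables do not carry over. Pictures are saved under pics/ and viewed, at most 14 in all, crops included, and the job is handed in when it is done.

Besides the shell and the picture viewer there is one more tool, called after "Emit:" as name(argument=value, ...), one argument or row to a line, values as JSON. arm_command: Moves the arm, as the interface text tells. Its arguments: {"type":"object","properties":{"xyz":{"type":"array","items":{"type":"array","items":{"type":"number"}}},"spin":{"type":"array","items":{"type":"number"}},"jaw":{"type":"number"},"squeeze":{"type":"number"}},"required":["xyz","spin"]}

```bash
mkdir -p pics; ls; python3 - <<'E'
from cell import *
import cv2
s=observe(); print(s)
for n in ["scene","side","wrist"]:
    c=read_camera(n); cv2.imwrite(f"pics/{n}0.png",c["img"][:,:,::-1]); print(n,c["fx"],c["fy"],c["cx"],c["cy"],c["world_from_camera"].round(3).tolist(),[k for k in c])
E
```

```text
pics
{'time': 0.0, 'qpos': array([ 1.02499884e+00,  3.42697637e-01,  1.52496247e+00,  4.85984296e-06,
        1.27535134e+00, -1.46031277e-01]), 'qvel': array([ 1.33993101e-03, -7.20465324e-04,  4.96446865e-05, -1.44966734e-03,
        3.00180888e-05, -7.41568159e-05]), 'joint_efforts': array([ 1.49581316e-03, -4.31244171e+01, -2.44233906e+01,  7.19831348e-02,
        5.55872067e-02, -8.16597230e-05]), 'tool_pos': array([0.20426407, 0.48350605, 0.40407682]), 'tool_rot': array([-3.14018964e+00, -2.11050326e-04,  2.74182488e+00]), 'contact_force': array([-0.02814385,  0.0974472 ,  0.36465202]), 'torque': array([-0.00221443,  0.0457833 , -0.04618965]), 'grip_force': 0.0, 'opening': 0.09223098521898748}
scene 462.1837632992934 462.1837632992934 325.85886407835227 246.20345243760846 [[0.057, -0.61, 0.791, 1.345], [0.998, 0.032, -0.048, -0.064], [0.004, 0.792, 0.61, 0.666], [0.0, 0.0, 0.0, 1.0]] ['img', 'depth', 'fx', 'fy', 'cx', 'cy', 'world_from_camera']
side 446.8748190879029 446.8748190879029 316.94517041502655 234.45430582972932 [[0.879, 0.38, -0.287, 0.294], [-0.476, 0.701, -0.531, -0.443], [-0.0, 0.604, 0.797, 0.694], [0.0, 0.0, 0.0, 1.0]] ['img', 'depth', 'fx', 'fy', 'cx', 'cy', 'world_from_camera']
wrist 333.30493461410316 333.30493461410316 315.04953864641396 241.9417590968539 [[0.39, -0.883, -0.262, 0.134], [0.921, 0.373, 0.111, 0.514], [-0.0, -0.284, 0.959, 0.384], [0.0, 0.0, 0.0, 1.0]] ['img', 'depth', 'fx', 'fy', 'cx', 'cy', 'world_from_camera']
```

View pics/scene0.png

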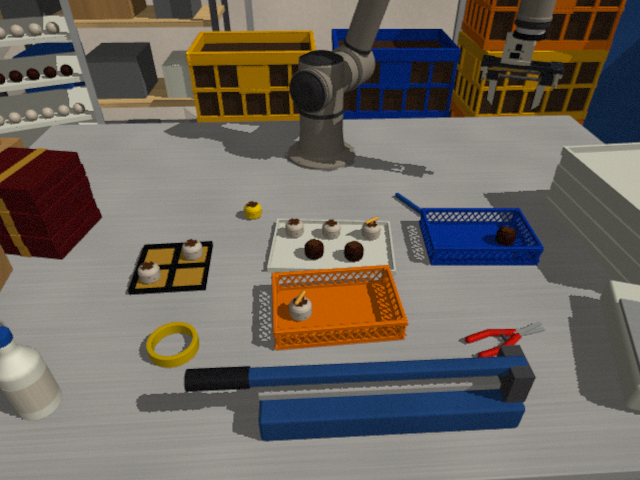

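View pics/side0.png

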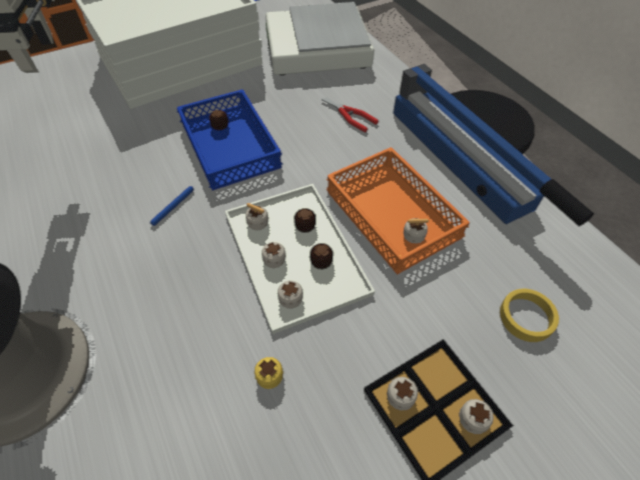

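The scene view shows the white tray with frosted fruits at (294,228) and (331,229), the stemmed one at (371,230), and darks at (314,249) and (354,251). The gift tray is at (172,267), the blue basket at (480,237), the orange at (338,305), and the yellow decoy at (253,211). The side view agrees.

```bash
cat > h.py <<'E'
from cell import *
import cv2, numpy as np
def cloud(c):
    v,u=np.mgrid[0:480,0:640]; d=c["depth"]
    P=np.stack([(u-c["cx"])/c["fx"]*d,-(v-c["cy"])/c["fy"]*d,-d],-1)
    T=c["world_from_camera"]; return P@T[:3,:3].T+T[:3,3]
def plane(c,px,z):
    px=np.asarray(px,float); T=c["world_from_camera"]
    r=np.stack([(px[:,0]-c["cx"])/c["fx"],-(px[:,1]-c["cy"])/c["fy"],-np.ones(len(px))],-1)@T[:3,:3].T
    return (T[:3,3]+r*((z-T[2,3])/r[:,2])[:,None])[:,:2]
def circ(p,R=.022): # fit of fixed-radius circle to visible side points
    from scipy.optimize import least_squares
    return least_squares(lambda q:np.hypot(*(p-q).T)-R,p.mean(0),loss="soft_l1",f_scale=.001).x
E
python3 - <<'E'
from h import *
W=[]
for n in ["scene","side"]:
    c=read_camera(n); P=cloud(c); z=P[...,2]; ok=c["depth"]>0
    R=ok&(P[...,0]>.3)&(P[...,0]<.9)&(P[...,1]>-.5)&(P[...,1]<.45)
    t=R&(P[...,0]<.75)&(z<.005)&(z>-.01); print(n,"table",np.median(z[t]))
    hsv=cv2.cvtColor(c["img"],cv2.COLOR_RGB2HSV)
    # fruits: side band
    m=(R&(z>.016)&(z<.06)).astype(np.uint8)
    hue,sat,val=hsv[...,0],hsv[...,1],hsv[...,2]
    blue=(hue>100)&(hue<130)&(sat>120); orange=(hue>4)&(hue<22)&(sat>190)&(val>120)
    f=m.astype(bool)&~blue&~orange
    k,L,st,_=cv2.connectedComponentsWithStats(f.astype(np.uint8))
    for i in range(1,k):
        if 60<st[i,4]<1500:
            q=L==i; p=P[q]; b=p[(p[:,2]>.015)&(p[:,2]<.030)][:,:2]
            if len(b)<15: continue
            print(n,"blob px",st[i,:2]+st[i,2:4]//2,st[i,4],"ctr",circ(b).round(4),"top",p[:,2].max().round(3),"rgb",np.median(c["img"][q],0))
    for nm,mm,zz in [("blue",blue&R&(z>.045)&(z<.056),.05),("orange",orange&R&(z>.045)&(z<.056),.05),("gift",R&(val<50)&(P[...,1]<-.15)&(z<.02)&(z>.007),.013)]:
        k,L,st,_=cv2.connectedComponentsWithStats(cv2.dilate(mm.astype(np.uint8),np.ones((7,7))))
        i=1+st[1:,4].argmax(); p=P[(L==i)&mm][:,:2]
        r=cv2.minAreaRect((p*1000).astype(np.float32)); print(n,nm,np.round(r[0],1),np.round(r[1],1),round(r[2],1))
E
```

```text
scene table 0.000376984414480086
scene blob px [252 209] 209 ctr [ 0.3453 -0.1935] top 0.04 rgb [141. 116.   0.]
scene blob px [370 228] 285 ctr [0.4526 0.0957] top 0.058 rgb [121. 109.  83.]
scene blob px [294 227] 255 ctr [ 0.4344 -0.0871] top 0.045 rgb [119. 109.  96.]
scene blob px [331 228] 258 ctr [0.4444 0.0012] top 0.044 rgb [115. 106.  92.]
scene blob px [506 235] 275 ctr [0.4928 0.4099] top 0.044 rgb [29. 13.  8.]
scene blob px [192 248] 310 ctr [ 0.5064 -0.317 ] top 0.044 rgb [131. 120. 104.]
scene blob px [314 248] 299 ctr [ 0.5198 -0.0426] top 0.045 rgb [35. 16.  9.]
scene blob px [353 250] 300 ctr [0.5322 0.0459] top 0.044 rgb [35. 15.  8.]
scene blob px [148 272] 364 ctr [ 0.5816 -0.395 ] top 0.045 rgb [131.  120.  104.5]
scene blob px [383 293] 195 ctr [0.6425 0.0837] top 0.051 rgb [108.  52.   3.]
scene blob px [300 308] 391 ctr [ 0.7048 -0.0759] top 0.056 rgb [127. 113.  94.]
scene blob px [172 343] 795 ctr [ 0.7801 -0.3075] top 0.027 rgb [163. 134.   0.]
scene blob px [ 49 390] 400 ctr [ 0.8812 -0.4897] top 0.06 rgb [150. 143. 126.]
scene blue [492.  336.1] [234.9 
[... 555 characters left out ...]
.4439 0.0032] top 0.044 rgb [104.  99.  91.]
side blob px [321 255] 480 ctr [ 0.5195 -0.0408] top 0.044 rgb [47. 34. 28.]
side blob px [290 294] 550 ctr [ 0.434  -0.0851] top 0.044 rgb [106. 101.  92.]
side blob px [530 314] 933 ctr [ 0.769  -0.3104] top 0.026 rgb [169. 147.  69.]
side blob px [268 372] 690 ctr [ 0.3448 -0.1903] top 0.04 rgb [125.5 107.5  51. ]
side blob px [402 393] 784 ctr [ 0.5059 -0.3153] top 0.044 rgb [110.  103.5  93. ]
side blob px [476 416] 866 ctr [ 0.581  -0.3933] top 0.044 rgb [107.5 102.   92. ]
side blue [888.2  55.9] [391.6  21.2] 90.0Traceback (most recent call last):
  File "<stdin>", line 21, in <module>
ValueError: attempt to get argmax of an empty sequence
```

Emit:
arm_command(
  xyz=[
    [18.2,-24.3,-6.3],
    [18.2,-24.3,-6.3],
    [18.2,-24.3,-6.3],
    [18.2,-24.3,-6.3],
    [18.2,-24.3,-6.3],
    [18.2,-24.3,-6.3],
    [18.2,-24.3,-6.3],
    [18.2,-24.3,-6.3],
    [18.2,-24.3,-6.3],
    [18.2,-24.3,-6.3],
    [18.2,-24.3,-6.3],
    [18.2,-24.3,-6.3],
    [18.2,-24.3,-6.3],
    [18.2,-24.3,-6.3],
    [18.2,-24.3,-6.3],
    [18.2,-24.3,-6.3],
    [18.2,-24.3,-6.3],
    [18.2,-24.3,-6.3],
    [0,0,0],
    [0,0,0],
  ],
  spin=[-1.23,-1.23,-1.23,-1.23,-1.23,-1.23,-1.23,-1.23,-1.23,-1.23,-1.23,-1.23,-1.23,-1.23,-1.23,-1.23,-1.23,-1.23,0,0],
  jaw=0.5,
  squeeze=10,
)

```text
time: 2.25
tool_pos: [0.5318, 0.0459, 0.2909]
tool_rot: [-3.141, -0.001, 2.354]
contact_force: [-0.1, 0.4, -0.4]
opening: 0.0688
grip_force: 0.0
```

```bash
python3 - <<'E'
from h import *
for n in ["side","wrist"]:
    c=read_camera(n); P=cloud(c)
    if n=="wrist": cv2.imwrite("pics/w1.png",c["img"][:,:,::-1])
    z=P[...,2]; m=(z>.047)&(z<.065)&(np.hypot(P[...,0]-.4525,P[...,1]-.097)<.026)
    p=P[m][:,:2]*1000; print(n,len(p))
    if len(p)>8:
        r=cv2.minAreaRect(p.astype(np.float32)); v,_,_,_=cv2.fitLine(p.astype(np.float32),cv2.DIST_L2,0,.01,.01)[:4]; print(r,p.mean(0),cv2.fitLine(p.astype(np.float32),cv2.DIST_L2,0,.01,.01).ravel())
s=observe();print(s["time"],s["tool_pos"],np.degrees(s["tool_rot"]),s["opening"])
E
```

```text
side 78
((452.18377685546875, 96.04438781738281), (8.812097549438477, 37.18135070800781), 33.075748443603516) [451.75062941  95.26343114] [  0.53382164  -0.8455971  451.75064     95.26343   ]
wrist 839
((454.63421630859375, 97.66097259521484), (8.021416664123535, 39.550682067871094), 32.5312614440918) [454.66763502  98.06281631] [  0.5373656  -0.8433494 454.66763    98.06281  ]
2.35 [0.53139923 0.04686371 0.29138916] [-1.79994060e+02 -3.55802895e-02  1.34992583e+02] 0.06885992195113921
```

Emit:
arm_command(
  xyz=[
    [0.3,0.2,-20],
    [0,0,-20],
    [0,0,-20],
    [0,0,-20],
    [0,0,-12],
    [0,0,-5],
    [0,0,0],
    [0,0,0],
  ],
  spin=[0,0,0,0,0,0,0,0],
)

```text
time: 3.15
tool_pos: [0.5325, 0.0466, 0.1951]
tool_rot: [3.141, 0.001, 2.356]
contact_force: [-0.1, -1.1, 0.5]
opening: 0.0687
grip_force: 0.0
```

Emit:
arm_command(
  xyz=[
    [0,0,0],
    [0,0,0],
    [0,0,0],
    [0,0,0],
    [0,0,0],
    [0,0,0],
    [0,0,0],
    [0,0,0],
    [0,0,5],
    [0,0,15],
    [0,0,20],
    [0,0,20],
    [0,0,20],
    [0,0,16],
    [0,0,0],
  ],
  spin=[0,0,0,0,0,0,0,0,0,0,0,0,0,0,0],
  jaw=-1,
  squeeze=10,
)

```text
time: 4.65
tool_pos: [0.5327, 0.0464, 0.2923]
tool_rot: [3.139, 0.003, 2.355]
contact_force: [-0.1, -0.7, 0.2]
opening: 0.0431
grip_force: 10.0
```

Emit:
arm_command(
  xyz=[
    [-2,12,0],
    [-4,30,0],
    [-5,37,0],
    [-5,37,0],
    [-5,37,0],
    [-5,37,0],
    [-5,37,0],
    [-5,37,0],
    [-3,24,0],
    [-1.5,10.5,0],
    [0,0,0],
    [0,0,-18],
    [0,0,-22],
    [0,0,-22],
    [0,0,-18],
    [0,0,-10],
    [0,0,-4],
    [0,0,-2],
    [0,0,0],
    [0,0,0],
  ],
  spin=[0,0,0,0,0,0,0,0,0,0,0,0,0,0,0,0,0,0,0,0],
)

```text
time: 6.65
tool_pos: [0.4921, 0.3449, 0.1952]
tool_rot: [3.14, 0.0, 2.355]
contact_force: [0.0, 0.2, -1.2]
opening: 0.0427
grip_force: 10.0
```

Emit:
arm_command(
  xyz=[
    [0,0,0],
    [0,0,0],
    [0,0,0],
    [0,0,0],
    [0,0,0],
    [0,0,4],
    [0,0,12],
    [0,0,20],
    [0,0,20],
    [0,0,20],
    [0,0,20],
    [2,-20,0],
    [2,-30,0],
    [3,-40,0],
    [3,-40,0],
    [3,-40,0],
    [3,-40,0],
    [3,-40,0],
  ],
  spin=[0,0,0,0,0,0,0,0,0,0,0,0,0,0,0,0,0,0],
  jaw=0.4,
)

```text
time: 8.45
tool_pos: [0.5107, 0.0934, 0.2916]
tool_rot: [3.14, 0.001, 2.356]
contact_force: [0.6, 0.6, -0.1]
opening: 0.0643
grip_force: 0.0
```

```bash
cat > chk.py <<'E'
from h import *
import sys
c=read_camera("scene"); P=cloud(c); z=P[...,2]
hsv=cv2.cvtColor(c["img"],cv2.COLOR_RGB2HSV); h_,s_,v_=cv2.split(hsv)
f=(c["depth"]>0)&(P[...,0]>.3)&(P[...,0]<.78)&(abs(P[...,1])<.47)&(z>.016)&(z<.06)&~((h_>100)&(h_<130)&(s_>120))&~((h_>4)&(h_<22)&(s_>190)&(v_>120))
k,L,st,_=cv2.connectedComponentsWithStats(f.astype(np.uint8))
for i in range(1,k):
    if 100<st[i,4]<1500:
        q=L==i; p=P[q]; b=p[(p[:,2]>.015)&(p[:,2]<.030)][:,:2]
        if len(b)>14: print(st[i,:2]+st[i,2:4]//2,circ(b).round(4),"top",p[:,2].max().round(3),np.median(c["img"][q],0))
s=observe(); print(s["time"],s["tool_pos"])
E
python3 chk.py
```

```text
[252 208] [ 0.3454 -0.1928] top 0.041 [111.  91.   0.]
[370 227] [0.4527 0.0954] top 0.057 [126. 115.  86.]
[294 227] [ 0.4342 -0.087 ] top 0.044 [91. 84. 74.]
[331 228] [0.4444 0.001 ] top 0.044 [96. 89. 78.]
[478 236] [0.4911 0.3438] top 0.044 [30.  14.5  9. ]
[506 235] [0.4929 0.4098] top 0.044 [30. 13.  8.]
[192 248] [ 0.5063 -0.3172] top 0.045 [135.  122.  106.5]
[314 249] [ 0.5196 -0.0428] top 0.046 [33. 15.  9.]
[148 272] [ 0.5817 -0.395 ] top 0.045 [134.  123.  107.5]
[379 278] [0.6409 0.0823] top 0.051 [113.  55.   9.]
[300 307] [ 0.7048 -0.076 ] top 0.056 [133.  117.5  95.5]
[172 334] [ 0.7566 -0.3108] top 0.027 [168. 138.   0.]
8.5 [0.5113201  0.08872888 0.29145697]
```

Emit:
arm_command(
  xyz=[
    [1,-20,0],
    [2,-35,0],
    [2,-38,0],
    [2,-28,0],
    [1.6,-15.6,0],
    [0,0,0],
    [0,0,-15],
    [0,0,-20],
    [0,0,-20],
    [0,0,-20],
    [0,0,-15],
    [0,0,-6],
    [0,0,0],
    [0,0,0],
  ],
  spin=[0,0,0,0,0,0,0,0,0,0,0,0,0,0],
  jaw=0.5,
)

```text
time: 9.9
tool_pos: [0.5196, -0.0411, 0.195]
tool_rot: [3.141, 0.001, 2.356]
contact_force: [-0.3, 0.4, 0.2]
opening: 0.0687
grip_force: 0.0
```

Emit:
arm_command(
  xyz=[
    [0,0,0],
    [0,0,0],
    [0,0,0],
    [0,0,0],
    [0,0,0],
    [0,0,0],
    [0,0,0],
    [0,0,0],
    [0,0,5],
    [0,0,15],
    [0,0,20],
    [0,0,20],
    [0,0,20],
    [0,0,16],
    [0,0,0],
  ],
  spin=[0,0,0,0,0,0,0,0,0,0,0,0,0,0,0],
  jaw=-1,
)

```text
time: 11.4
tool_pos: [0.5198, -0.0418, 0.2922]
tool_rot: [3.139, 0.003, 2.355]
contact_force: [0.1, -0.5, -0.2]
opening: 0.0437
grip_force: 10.0
```

Emit:
arm_command(
  xyz=[
    [-1,12,0],
    [-3,30,0],
    [-3,38,0],
    [-3,38,0],
    [-3,38,0],
    [-3,38,0],
    [-3,38,0],
    [-3,38,0],
    [-3,30,0],
    [-2,15,0],
    [-0.7,4.8,0],
    [0,0,-18],
    [0,0,-22],
    [0,0,-22],
    [0,0,-18],
    [0,0,-10],
    [0,0,-4],
    [0,0,-2],
    [0,0,0],
    [0,0,0],
  ],
  spin=[0,0,0,0,0,0,0,0,0,0,0,0,0,0,0,0,0,0,0,0],
)

```text
time: 13.4
tool_pos: [0.492, 0.2781, 0.1952]
tool_rot: [3.14, 0.001, 2.355]
contact_force: [-0.4, -0.5, 0.0]
opening: 0.0435
grip_force: 10.0
```

Emit:
arm_command(
  xyz=[
    [0,0,0],
    [0,0,0],
    [0,0,0],
    [0,0,0],
    [0,0,0],
    [0,0,4],
    [0,0,12],
    [0,0,20],
    [0,0,20],
    [0,0,20],
    [0,0,20],
    [-4,-20,0],
    [-8,-35,0],
    [-8,-38,0],
    [-8,-38,0],
    [-7,-30,0],
    [-4.5,-20,0],
    [0,0,0],
  ],
  spin=[0,0,0,0,0,0,0,0,0,0,0,0,0,0,0,0,0,0],
  jaw=0.4,
)

```text
time: 15.2
tool_pos: [0.4518, 0.0953, 0.2914]
tool_rot: [3.141, 0.001, 2.353]
contact_force: [0.2, -0.6, 0.8]
opening: 0.0645
grip_force: 0.0
```

```bash
python3 chk.py | grep -v 0.3454
```

```text
[252 209] [ 0.3448 -0.1934] top 0.04 [106.  87.   1.]
[370 228] [0.4526 0.0955] top 0.056 [125. 112.  85.]
[294 227] [ 0.4341 -0.087 ] top 0.044 [118. 109.  95.]
[331 228] [0.4444 0.0011] top 0.044 [93. 86. 76.]
[478 236] [0.491  0.3444] top 0.045 [29. 14.  9.]
[506 235] [0.4931 0.4099] top 0.045 [29.5 13.5  7. ]
[450 237] [0.492  0.2764] top 0.043 [31. 14.  9.]
[192 249] [ 0.5066 -0.3172] top 0.044 [132. 120. 105.]
[148 272] [ 0.5814 -0.3951] top 0.045 [132.5 121.  106. ]
[379 278] [0.642  0.0825] top 0.051 [113.  55.   7.]
[300 307] [ 0.7048 -0.0761] top 0.056 [130. 115.  93.]
[172 333] [ 0.7565 -0.3104] top 0.027 [167. 137.   0.]
15.25 [0.45218127 0.09640017 0.29134357]
```

Emit:
arm_command(
  xyz=[
    [0,0,-15],
    [0,0,-20],
    [0,0,-20],
    [0,0,-20],
    [0,0,-15],
    [0,0,-6],
    [0,0,0],
    [0,0,0],
  ],
  spin=[0,0,0,0,0,0,0,0],
  jaw=0.5,
)

```text
time: 16.05
tool_pos: [0.4525, 0.0976, 0.1949]
tool_rot: [3.141, 0.001, 2.356]
contact_force: [1.2, -0.0, 1.3]
opening: 0.0692
grip_force: 0.0
```

Emit:
arm_command(
  xyz=[
    [0,0,0],
    [0,0,0],
    [0,0,0],
    [0,0,0],
    [0,0,0],
    [0,0,0],
    [0,0,0],
    [0,0,0],
    [0,0,5],
    [0,0,15],
    [0,0,20],
    [0,0,20],
    [0,0,20],
    [0,0,20],
    [0,0,11],
    [0,0,0],
  ],
  spin=[0,0,0,0,0,0,0,0,0,0,0,0,0,0,0,0],
  jaw=-1,
)

```text
time: 17.65
tool_pos: [0.4524, 0.0971, 0.3065]
tool_rot: [3.14, 0.002, 2.355]
contact_force: [-0.3, 0.3, -0.6]
opening: 0.0431
grip_force: 10.0
```

Emit:
arm_command(
  xyz=[
    [12,-3,0],
    [28,-7,0],
    [38,-9.5,0],
    [38,-9.5,0],
    [38,-9.5,0],
    [38,-9.5,0],
    [30,-7,0],
    [18,-4.5,0],
    [10.5,-2.5,0],
    [0,0,0],
    [0,0,-18],
    [0,0,-24],
    [0,0,-24],
    [0,0,-20],
    [0,0,-14],
    [0,0,-8],
    [0,0,-3],
    [0,0,0],
    [0,0,0],
  ],
  spin=[0,0,0,0,0,0,0,0,0,0,0,0,0,0,0,0,0,0,0],
)

```text
time: 19.55
tool_pos: [0.7029, 0.0351, 0.195]
tool_rot: [3.14, 0.001, 2.355]
contact_force: [0.4, -0.6, -0.9]
opening: 0.0436
grip_force: 10.0
```

Emit:
arm_command(
  xyz=[
    [0,0,0],
    [0,0,0],
    [0,0,0],
    [0,0,0],
    [0,0,0],
    [0,0,4],
    [0,0,12],
    [0,0,20],
    [0,0,20],
    [0,0,20],
    [0,0,20],
    [-20,-3,0],
    [-40,-5,0],
    [-45,-6,0],
    [-45,-6,0],
    [-45,-6,0],
    [-40,-5,0],
    [-24,-2,0],
    [0,0,0],
  ],
  spin=[0,0,0,0,0,0,0,0,0,0,0,0,0,0,0,0,0,0,0],
  jaw=0.4,
)

```text
time: 21.45
tool_pos: [0.4411, 0.0022, 0.2914]
tool_rot: [-3.141, -0.001, 2.355]
contact_force: [0.5, -1.2, 1.1]
opening: 0.0643
grip_force: 0.0
```

```bash
python3 chk.py | grep -v 0.345; python3 - <<'E'
from h import *
cv2.imwrite("pics/s2.png",read_camera("side")["img"][:,:,::-1])
E
```

```text
[294 227] [ 0.4346 -0.0872] top 0.045 [93. 87. 76.]
[331 229] [0.4443 0.0011] top 0.044 [116.5 106.5  94. ]
[478 236] [0.491  0.3438] top 0.044 [28.5 14.   8. ]
[506 235] [0.4932 0.4097] top 0.044 [29. 13.  8.]
[450 237] [0.4918 0.2769] top 0.044 [30. 14.  8.]
[192 248] [ 0.5064 -0.3171] top 0.044 [131.  120.  104.5]
[148 272] [ 0.5816 -0.3949] top 0.044 [132.  121.5 106. ]
[383 292] [0.6421 0.0834] top 0.052 [108.  52.   4.]
[356 303] [0.741  0.0272] top 0.056 [128. 111.  84.]
[300 308] [ 0.705 -0.076] top 0.056 [129. 113.  93.]
[172 333] [ 0.7566 -0.3099] top 0.027 [165. 136.   0.]
21.5 [0.44306827 0.00201535 0.29166874]
```

View pics/s2.png

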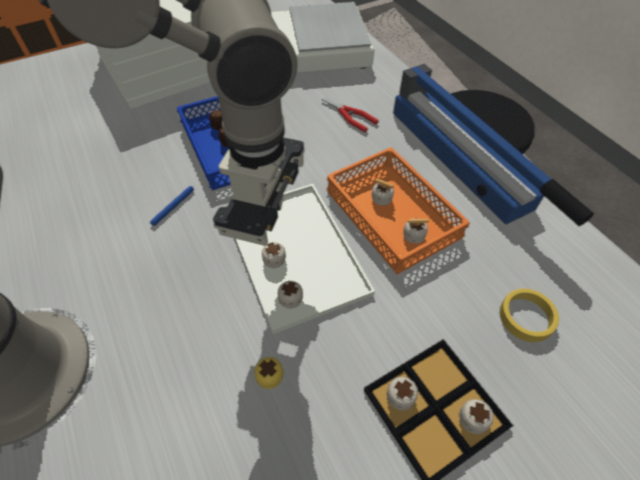

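The side view shows the stemmed one upright in the orange basket at (383,192) and the frosted pair left at (273,254) and (290,293). The empty gift cells are at (441,372) and (432,445).

Emit:
arm_command(
  xyz=[
    [0,0,-15],
    [0,0,-20],
    [0,0,-20],
    [0,0,-20],
    [0,0,-15],
    [0,0,-6],
    [0,0,0],
    [0,0,0],
  ],
  spin=[0,0,0,0,0,0,0,0],
  jaw=0.5,
)

```text
time: 22.35
tool_pos: [0.4444, 0.0021, 0.1948]
tool_rot: [3.141, 0.001, 2.356]
contact_force: [0.7, -0.0, -0.1]
opening: 0.0688
grip_force: 0.0
```

Emit:
arm_command(
  xyz=[
    [0,0,0],
    [0,0,0],
    [0,0,0],
    [0,0,0],
    [0,0,0],
    [0,0,0],
    [0,0,0],
    [0,0,0],
    [0,0,5],
    [0,0,15],
    [0,0,20],
    [0,0,20],
    [0,0,20],
    [0,0,16],
    [0,0,0],
  ],
  spin=[0,0,0,0,0,0,0,0,0,0,0,0,0,0,0],
  jaw=-1,
)

```text
time: 23.85
tool_pos: [0.444, 0.0021, 0.2921]
tool_rot: [3.139, 0.003, 2.355]
contact_force: [-0.1, 0.4, -0.5]
opening: 0.0433
grip_force: 10.0
```

Emit:
arm_command(
  xyz=[
    [5,-12,0],
    [12,-28,0],
    [16.5,-38,0],
    [16.5,-38,0],
    [16.5,-38,0],
    [16.5,-38,0],
    [16.5,-38,0],
    [16.5,-38,0],
    [12,-28,0],
    [7,-15,0],
    [3.3,-8,0],
    [0,0,0],
    [0,0,0],
  ],
  spin=[0,0,0,0,0,0,0,0,0,0,0,0,0],
)

```text
time: 25.15
tool_pos: [0.5816, -0.3165, 0.2894]
tool_rot: [-3.141, -0.002, 2.356]
contact_force: [0.2, 0.6, 0.2]
opening: 0.0437
grip_force: 10.0
```

Emit:
arm_command(
  xyz=[
    [0,0,-18],
    [0,0,-22],
    [0,0,-20],
    [0,0,-16],
    [0,0,-10],
    [0,0,-6],
    [0,0,-3],
    [0,0,-1],
    [0,0,0],
    [0,0,0],
  ],
  spin=[0,0,0,0,0,0,0,0,0,0],
)

```text
time: 26.15
tool_pos: [0.5821, -0.317, 0.195]
tool_rot: [3.141, 0.001, 2.355]
contact_force: [0.5, -0.3, -0.4]
opening: 0.0435
grip_force: 10.0
```

Emit:
arm_command(
  xyz=[
    [0,0,0],
    [0,0,0],
    [0,0,0],
    [0,0,0],
    [0,0,0],
    [0,0,4],
    [0,0,12],
    [0,0,20],
    [0,0,20],
    [0,0,20],
    [0,0,20],
    [-8,12,0],
    [-20,31,0],
    [-26,40,0],
    [-26,40,0],
    [-26,40,0],
    [-22,35,0],
    [-14,22,0],
    [-6.3,11,0],
    [0,0,0],
  ],
  spin=[0,0,0,0,0,0,0,0,0,0,0,0,0,0,0,0,0,0,0,0],
  jaw=0.4,
)

```text
time: 28.15
tool_pos: [0.4335, -0.0851, 0.2912]
tool_rot: [3.141, 0.001, 2.357]
contact_force: [-0.1, 0.1, -1.1]
opening: 0.0646
grip_force: 0.0
```

```bash
python3 chk.py | grep -v 0.345
```

```text
[294 227] [ 0.4342 -0.0875] top 0.045 [120. 111.  98.]
[478 236] [0.491  0.3442] top 0.044 [29. 14.  7.]
[506 235] [0.4931 0.41  ] top 0.043 [29. 14.  9.]
[450 237] [0.4917 0.2767] top 0.045 [31. 14.  8.]
[192 248] [ 0.5065 -0.3175] top 0.044 [131. 120. 105.]
[185 271] [ 0.5821 -0.3188] top 0.044 [131. 120. 105.]
[148 272] [ 0.5815 -0.3948] top 0.045 [133.  121.5 107. ]
[383 278] [0.6427 0.0866] top 0.051 [110.  53.   4.]
[356 303] [0.7031 0.0334] top 0.056 [130.5 114.   82. ]
[300 307] [ 0.7049 -0.0763] top 0.057 [130. 115.  92.]
[172 333] [ 0.7565 -0.31  ] top 0.027 [166. 136.   0.]
28.2 [ 0.43423318 -0.08608454  0.29116071]
```

Emit:
arm_command(
  xyz=[
    [0,0,-15],
    [0,0,-20],
    [0,0,-20],
    [0,0,-20],
    [0,0,-15],
    [0,0,-6],
    [0,0,0],
    [0,0,0],
  ],
  spin=[0,0,0,0,0,0,0,0],
  jaw=0.5,
)

```text
time: 29.0
tool_pos: [0.4343, -0.0865, 0.1947]
tool_rot: [3.141, 0.001, 2.355]
contact_force: [0.3, 0.0, 0.5]
opening: 0.0687
grip_force: 0.0
```

Emit:
arm_command(
  xyz=[
    [0,0,0],
    [0,0,0],
    [0,0,0],
    [0,0,0],
    [0,0,0],
    [0,0,0],
    [0,0,0],
    [0,0,0],
    [0,0,5],
    [0,0,15],
    [0,0,20],
    [0,0,20],
    [0,0,20],
    [0,0,16],
    [0,0,0],
  ],
  spin=[0,0,0,0,0,0,0,0,0,0,0,0,0,0,0],
  jaw=-1,
)

```text
time: 30.5
tool_pos: [0.434, -0.086, 0.292]
tool_rot: [3.14, 0.003, 2.356]
contact_force: [-0.5, -0.1, -2.2]
opening: 0.0436
grip_force: 10.0
```

Emit:
arm_command(
  xyz=[
    [3,-12,0],
    [7,-28,0],
    [9,-38,0],
    [9,-38,0],
    [9,-38,0],
    [9,-38,0],
    [9,-38,0],
    [9,-38,0],
    [5,-24,0],
    [2.5,-11,0],
    [1,-4,0],
    [0,0,0],
    [0,0,0],
  ],
  spin=[0,0,0,0,0,0,0,0,0,0,0,0,0],
)

```text
time: 31.8
tool_pos: [0.5061, -0.3918, 0.29]
tool_rot: [3.141, -0.001, 2.356]
contact_force: [-0.4, -0.3, -1.3]
opening: 0.0436
grip_force: 10.0
```

Emit:
arm_command(
  xyz=[
    [0,0,-18],
    [0,0,-22],
    [0,0,-20],
    [0,0,-16],
    [0,0,-10],
    [0,0,-6],
    [0,0,-3],
    [0,0,-1],
    [0,0,0],
    [0,0,0],
  ],
  spin=[0,0,0,0,0,0,0,0,0,0],
)

```text
time: 32.8
tool_pos: [0.5063, -0.393, 0.195]
tool_rot: [3.142, 0.001, 2.355]
contact_force: [-0.4, -0.1, -0.8]
opening: 0.0438
grip_force: 10.0
```

Emit:
arm_command(
  xyz=[
    [0,0,0],
    [0,0,0],
    [0,0,0],
    [0,0,0],
    [0,0,0],
    [0,0,4],
    [0,0,12],
    [0,0,20],
    [0,0,20],
    [0,0,20],
    [0,0,20],
    [-3,12,5],
    [-7,28,5],
    [-9,38,5],
    [-9,38,5],
    [-9,38,5],
    [-9,38,5],
    [-5,20,0],
    [0,0,0],
    [0,0,0],
  ],
  spin=[0,0,0,0,0,0,0,0,0,0,0,0,0,0,0,0,0,0,0,0],
  jaw=0.4,
)

```text
time: 34.8
tool_pos: [0.455, -0.1805, 0.3205]
tool_rot: [3.142, 0.001, 2.357]
contact_force: [1.2, -0.3, 0.3]
opening: 0.064
grip_force: 0.0
```

```bash
python3 chk.py | grep -v 0.345; python3 - <<'E'
from h import *
cv2.imwrite("pics/s3.png",read_camera("side")["img"][:,:,::-1])
E
```

```text
[252 209] [ 0.3443 -0.1935] top 0.04 [142.5 115.    0. ]
[478 236] [0.4914 0.3443] top 0.044 [29. 13.  7.]
[506 235] [0.4933 0.4095] top 0.045 [29. 13.  8.]
[450 237] [0.4916 0.2762] top 0.044 [30. 15.  9.]
[192 248] [ 0.5065 -0.3173] top 0.044 [132. 121. 105.]
[157 250] [ 0.5068 -0.3952] top 0.045 [134.  122.5 107. ]
[185 271] [ 0.5824 -0.3188] top 0.045 [131. 120. 104.]
[148 272] [ 0.5814 -0.395 ] top 0.045 [132. 120. 106.]
[379 278] [0.6414 0.0819] top 0.051 [111.5  54.    7.5]
[356 303] [0.7028 0.0333] top 0.057 [128. 113.  84.]
[300 308] [ 0.705 -0.076] top 0.056 [128. 113.  93.]
[172 334] [ 0.7567 -0.31  ] top 0.027 [165.5 136.    0. ]
34.85 [ 0.45521688 -0.18119943  0.32043724]
```

View pics/s3.png

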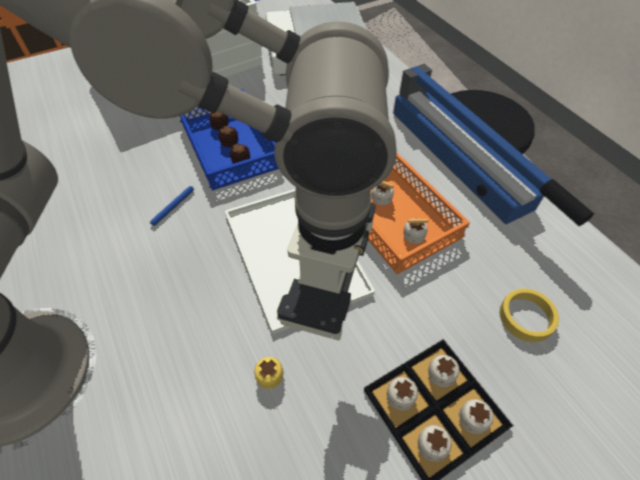

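The view shows the gift tray full, with the new fruits at (443,371) and (434,442). Three darks are in the blue basket around (228,135), and two stemmed ones are in the orange at (383,193) and (415,231). All are upright and the white tray is empty.

```bash
python3 -c "from cell import *; print(hand_in())"
```

```text
the job is handed in; nothing more can be done
None
```

The job is handed in: camera checks showed all five persimmons upright in their right places (two frosted in the gift tray, two dark in blue, stemmed in orange) and the packed pair unmoved; no verdict came back from `hand_in()`.

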